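# Seat the drive platter of a salon colour-bowl mixer

### The arm

A 7-joint arm with a two-finger parallel gripper is mounted at the origin on the work surface. World frame = base frame: x ahead of the robot, y to its left, z up, the work surface at z = 0. Lengths are in m, angles in rad, forces in N, time in s.
With the tool pointing down it reaches from about 0.425 to 0.825 m from the base axis. Payload 3.6 kg.
Tool frame: the origin (TCP) lies at the very end of the fingers, on their centre line; the grasp point (between the pads) lies 19 mm behind it (robot.hold_point_z is the distance from the TCP to the grasp point, in m); z points along the fingers, y is the line along which they close (so a half turn about z gives the same grasp; the last joint's range is limited). The gripper opens to 85 mm and grips with 20 to 120 N. Pads are 22 mm wide; open, the fingers measure 114 mm over their backs; the gripper's body (76 mm by 85 mm) begins 54 mm behind the grasp point. The pads swing forward as they close: fully open they stand 13 mm farther back than shut.
Start: joints at [-1.246, 0.615, -0.013, 1.423, 0.008, 1.103, -0.04], TCP at [0.223, 0.61, 0.231] pointing down, gripper open.
Joint ranges: [-3.12, 3.12], [-0.3, 2.06], [-1.34, 1.32], [0.26, 2.42], [-1.36, 4.5], [0.01, 1.98], [-2.84, 2.84]. Speed limits (rad/s): [2.79, 2.79, 3.14, 3.14, 3.14, 3.14, 3.14].

### API

Orientations are given as a 3x3 rotation matrix whose columns are the frame's x, y, z axes.
In Python, from cell import robot, vision gives the robot as it stands.
- The arm moves only by the shell command python3 -m inch 'ROWS' [OPENING] [FORCE]. ROWS is JSON, one flat list of numbers, 4 for each row, row after row: the shift along the world's x, y, z in m, then the turn about the world's z in degrees. In form: [x, y, z, turn, x, y, z, turn, ...]. A call has 1 to 8 rows; each row shifts and turns the commanded pose from where the row before left it; what a row does not reach is not made up. A row lasts 1/10 s, in which the tool goes at most 50 mm and 8.59 degrees, less where a joint would pass 70% of its speed; a pose out of reach is approached as far as the arm can. A call is refused whole if a number of a shift passes 0.05 or a number of a turn 8.59, either way. A call with a gripper value outside its range is refused whole. OPENING is the gripper command: -1 is shut, 1 is fully open, values between are in proportion, set as the call begins (- or left out, the last holds). The fingers move at their own pace and stop on an object; FORCE is the grip in N (left out, the last holds). Time passes only in rows, so rows that do not move let the fingers close. It gives the time, the measured TCP pose, the force, the opening and the grip force at its end, in the units of the state.
- robot.get_obs(): the state, without advancing time (a new reading comes with each control period).
- vision.snapshot(name): name is "side" or "top" or "wrist"; returns (picture, depth): 384x512x3 uint8, red, green, blue; 384x512 float32, m along the optical axis (not along the pixel's ray), 0 where there is no reading.
- vision.camera_params(name): a dict with "fovy" (degrees; the focal length in pixels is half the picture's height over the tangent of half this angle, whatever the lens; pixels are square), "cx", "cy" (the principal point, pixels), "camera_from_world" (4x4, takes a point from world to camera coordinates). Camera axes: x right, y up, looking along -z (the intrinsics and any distortion apply to the point x, -y, -z); pixel columns grow to the right and rows downward; lengths in m; the calibration is good to about 2 mm. A picture is of the moment at which its call begins: read the wrist's pose just before it. camera_params takes no time and is no camera call; for the wrist camera it gives the pose at the moment of the call.
- robot.job_done(): hands the job in; it is judged then, once.
The state is a dict: "clock": time; "joint_positions": joint angles; "joint_velocities": joint speeds; "effort": joint torques, N m; "tcp_pos": TCP position; "eef_rot": TCP orientation; "ft_force": force on the tool from outside, world axes, zero at the start; "wrist_torque": the same for the moment, N m; "gripper_width": finger opening in m; "grasp_force": force on a finger pad.
Only numpy, scipy, OpenCV 4.12 (cv2) and the standard library are available. Lean on these libraries where they do the work, as an engineer would, in place of code of your own. Each camera call takes 0.05 s, during which the arm holds its last target. There are 200 camera calls.

### The job

The round platter of the bowl mixer is sitting high because its notch is not over the drive key on the housing. With a fingertip, push the platter round until the notch lines up with the key, then press it down until it is fully home, and take the hand away. Only touch and push: do not pinch the studs or lift the platter, and leave the bowl, bottle, tube and brush where they are.

Things in the scene. Friction and masses are not known exactly. Their poses are not given: they have to be found in the camera images.
- mixer: Fixed mixer: black box housing 210 x 180 mm (x, y), its top face 50 mm above the counter. Origin: centre of its underside, on the platter's vertical turning axis. Its +x points from the axis to the drive key, z up.
- key (a point): Point on the top face of the drive key, 58 mm from the turning axis, 64 mm above the counter. The key is a fixed steel bar 10 mm wide, lying radially from 52 to 82 mm from the axis; its outer 14 mm always shows beyond the platter's edge. Frame parallel to the mixer's.
- notch (a point): Middle of the platter's only notch, at the height of the platter's top face, 58 mm from the turning axis; it turns with the platter and its +x points radially outward. The notch is 18 mm wide with parallel sides, open at the rim, its bottom 46 mm from the axis: the key passes with about 4 mm of play to either side (about 0.07 rad). Seated, this point lies within 4 mm of the key's point seen from above.
- hub (a point): Centre of the top of the flat grey hub cap (36 mm diameter, 3 mm proud of the platter) on the turning axis: the place to press. 76 mm above the counter while the platter sits high, 68 mm when it is fully home. The platter is an aluminium disc 136 mm in diameter and 8 mm thick, its top 73 mm above the counter while high, 65 mm when home. It always stays level.
- stud_a (a point): Centre of the top of a rubber stud standing on the platter: 12 mm diameter, 20 mm tall (top 93 mm above the counter while the platter sits high), 45 mm from the axis, 60 degrees counter-clockwise (from above) of the notch.
- stud_b (a point): The like stud opposite the notch, 180 degrees from it.
- stud_c (a point): The like stud 300 degrees counter-clockwise of the notch (60 degrees clockwise of it).
- platter (a joint): Turn of the platter, rad, growing counter-clockwise from above. The notch is over the key at 0 and at any whole turn (6.283). It starts at least 0.6 rad away, either way. It turns freely both ways against about 0.06 N m of friction (some 1.5 N at a stud) and stays where it is left.
- spindle (a joint): How far the platter is pressed down, m: 0 at the start (high), 0.008 fully home, negative if lifted. A tight fit: it takes about 4 to 6 N to push down, stays where it is left, and is stopped by the key after 1 to 2 mm while the notch is not over the key.
- bowl: Loose white tint bowl, 130 mm across, 60 mm high, beside the mixer; origin at the centre of its underside. Leave alone.
- bottle: Loose white bottle, 56 mm across, 150 mm high, standing; origin at the centre of its underside. Leave alone.
- tube: Loose aluminium colour tube, about 130 x 40 x 22 mm, lying along its x; origin at the middle of its underside. Leave alone.
- brush: Loose black brush, 170 mm long, lying along its x beyond the mixer; origin under its middle. Leave alone.

How it is judged:
At the end, for the whole second after the job is handed in: The platter is pressed down at least 6.5 of its 8 mm with the notch over the key (within 7 mm seen from above), at rest; bowl, bottle, tube and brush within 30 mm of where they were, bowl and bottle upright (value of joint spindle above 0.0065 m and horizontal distance between notch and key below 0.007 m and velocity of joint platter between -0.05 and 0.05 rad/s and velocity of joint spindle between -0.005 and 0.005 m/s and distance of each of bowl, bottle, tube, brush from where it was at the start of the episode below 0.03 m and angle between each of bottle, bowl's own z axis and vertical below 0.3 rad); the robot touches nothing.
It fails at once if the platter is lifted more than 3 mm (value of joint spindle below -0.003 m).
It fails at once if a stud is taken between the fingers (the grasp point comes within 6 mm of its axis and less than 9 mm above its top) ((horizontal distance between the grasp point and stud_a below 0.006 m and z of the grasp point in the frame of stud_a below 0.009 m) or (horizontal distance between the grasp point and stud_b below 0.006 m and z of the grasp point in the frame of stud_b below 0.009 m) or (horizontal distance between the grasp point and stud_c below 0.006 m and z of the grasp point in the frame of stud_c below 0.009 m)).
It fails at once if the bowl, bottle, tube or brush is moved more than 30 mm (distance of any of bowl, bottle, tube, brush from where it was at the start of the episode above 0.03 m).
It also fails if it takes over 56 s, if anything falls off the work surface, if the arm or the gripper's body presses on something with over 40 N, if the wrist force passes 120 N, or if a joint passes its speed limit or range.

## Working session

There is one attempt and no reset: what is moved stays moved. The work goes in short steps, Python scripts to look and compute and a shell command to move; the robot and the scene stay as the last step left them, time stands still between calls to the robot, and variables do not carry over. Pictures are saved under pics/ and viewed, at most 10 in all, crops included, and the job is handed in when it is done.

```bash
mkdir -p pics
cat > h.py <<'E'
import numpy as np,cv2
from cell import robot,vision
def snap(n,f=None):
    P=vision.camera_params(n); im,d=vision.snapshot(n)
    if f: cv2.imwrite('pics/'+f,im[:,:,::-1])
    return im,d,P
def ray(P,u,v):
    f=192/np.tan(np.radians(P['fovy'])/2); T=np.linalg.inv(np.array(P['camera_from_world']))
    return T[:3,3],T[:3,:3]@np.array([(u-P['cx'])/f,-(v-P['cy'])/f,-1.])
def onz(P,u,v,z):
    o,d=ray(P,u,v); return o+d*(z-o[2])/d[2]
def atd(P,u,v,dep):
    o,d=ray(P,u,v); return o+d*dep
E
python3 - <<'E'
from h import *
a,d,P=snap('top','top0.png'); b,d2,P2=snap('side','side0.png')
print({k:v for k,v in P.items()});print(P2)
cv2.imwrite('pics/both.png',cv2.resize(np.vstack([a,b])[:,:,::-1],None,fx=.78,fy=.78))
print(robot.get_obs()['ft_force'])
E
```

```text
{'fovy': 57.34055510676883, 'cx': 252.14081090032403, 'cy': 196.70037765432292, 'camera_from_world': array([[ 0.01058029, -0.99991002,  0.00824648,  0.0159264 ],
       [ 0.99627287,  0.01124712,  0.08552114, -0.61203669],
       [-0.08560619,  0.0073109 ,  0.99630223, -0.75012892],
       [ 0.        ,  0.        ,  0.        ,  1.        ]])}
{'fovy': 55.37893976203403, 'cx': 255.90166487917625, 'cy': 193.61076771007336, 'camera_from_world': array([[ 0.99398897, -0.10764104,  0.01998323, -0.60835742],
       [ 0.0442083 ,  0.56161679,  0.8262156 , -0.10666574],
       [-0.10015762, -0.82036577,  0.56299952, -0.89509192],
       [ 0.        ,  0.        ,  0.        ,  1.        ]])}
[-0.71197941  1.06462986  0.15584751]
```

View pics/both.png

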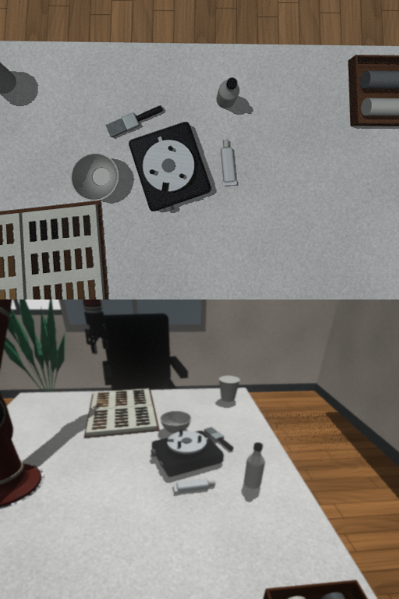

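The top view shows the mixer near pixel (216,212). The bowl is to its left, the brush above left, the bottle above right and the tube to its right. I'll enlarge the platter.

Run:
```python
import cv2,numpy as np
a=cv2.imread('pics/top0.png')[145:285,155:275]; b=cv2.imread('pics/side0.png')[155:225,185:295]
a=cv2.resize(a,None,fx=4,fy=4,interpolation=2); b=cv2.resize(b,(440*0+300,191),interpolation=2)
o=np.zeros((560,790,3),np.uint8);o[:,:480]=a;o[:191,485:785]=b;cv2.imwrite('pics/crop.png',o)
```

```text
(no output)
```

View pics/crop.png

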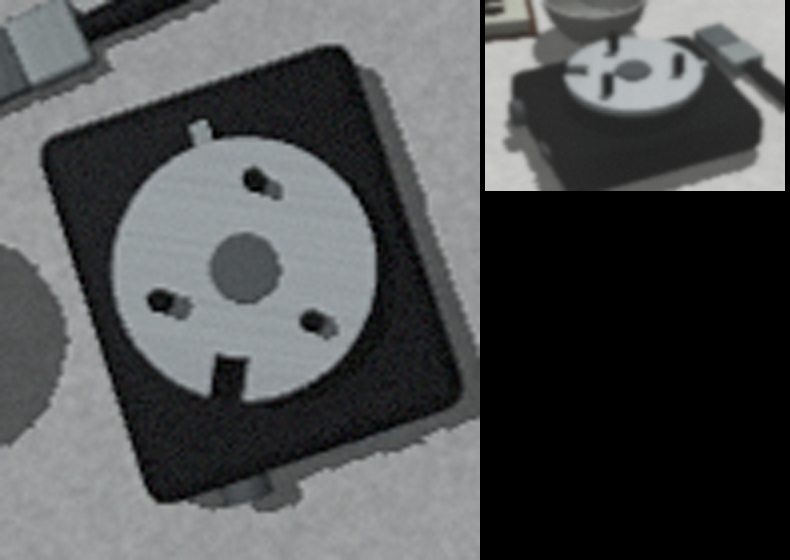

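The crop (4x, offset 155,145) shows:
- hub at (246,268)
- key at (200,130)
- notch at (230,375)
- studs at (255,180), (160,300) and (312,320)

So the notch is roughly 150° counter-clockwise of the key. Next I'll turn these into coordinates.

Run:
```python
from h import *
P=vision.camera_params('top'); S=vision.camera_params('side')
px=lambda x,y:(155+(x-1.5)/4,145+(y-1.5)/4)
H=onz(P,*px(246,268),.076);K=onz(P,*px(200,130),.064);N=onz(P,*px(230,378),.073)
print('hub',H,'key',K,'notch',N)
# two-view hub height
o1,d1=ray(P,*px(246,268));o2,d2=ray(S,185+(633-485)*110/300,155+70*70/191)
A=np.c_[d1,-d2];t=np.linalg.lstsq(A,o2-o1,rcond=None)[0];print('2view',o1+t[0]*d1,o2+t[1]*d2)
an=lambda p:np.degrees(np.arctan2(*(p-H)[[1,0]]))
print('key ang',an(K),np.linalg.norm((K-H)[:2]),'notch',an(N),np.linalg.norm((N-H)[:2]))
for s in[(255,178),(158,299),(311,319)]:
    q=onz(P,*px(*s),.093);print(q,an(q),np.linalg.norm((q-H)[:2]))
o=robot.get_obs();print(o['tcp_pos'],o['eef_rot'],o['gripper_width'])
W=np.linalg.inv(vision.camera_params('wrist')['camera_from_world']);print(o['eef_rot'].T@(W[:3,3]-o['tcp_pos']) if hasattr(o['eef_rot'],'T') else W); print(W,vision.camera_params('wrist')['fovy'])
```

```text
hub [0.57586353 0.09681409 0.076     ] key [0.64890312 0.12360724 0.064     ] notch [0.51943094 0.10421317 0.073     ]
2view [0.57591188 0.09692275 0.07485253] [0.57573764 0.09693021 0.07484589]
key ang 20.144580407405588 0.07779881452870972 notch 172.53035286731873 0.0569155827163518
[0.62068355 0.09153902 0.093     ] -6.712518547612403 0.04512938159571882
[0.5591212  0.13899446 0.093     ] 111.64922939265129 0.04538159668403778
[0.54993948 0.06215273 0.093     ] -126.79367891097627 0.0432835552368511
[0.2231083  0.60975593 0.23023622] [[-9.39129668e-01  3.43561977e-01 -7.97133368e-04]
 [ 3.43562901e-01  9.39126992e-01 -2.24164050e-03]
 [-2.15329786e-05 -2.37905655e-03 -9.99997170e-01]] 0.08549714001104473
[ 0.07184001 -0.00137683 -0.14210678]
[[ 0.34338613 -0.90070966 -0.26609786  0.15528146]
 [ 0.93919308  0.32885563  0.09884497  0.63346302]
 [-0.00152284 -0.28385927  0.95886474  0.37234432]
 [ 0.          0.          0.          1.        ]] 64.42381349004694
```

The axis is at (0.576, 0.097), the key at 20° and the notch at 172.5°, so I need to turn about -152°. I'll push stud_a (at -127.5°) clockwise with the shut fingertips, starting about 23° behind it. That start point is (0.565, 0.053), with the tool's y at 75.5°.

```bash
python3 -m inch '[0.025,-0.04,0,0, 0.025,-0.04,0,0, 0.025,-0.04,0,0, 0.025,-0.04,0,0, 0.025,-0.04,0,0, 0.025,-0.04,0,0, 0.025,-0.04,0,0, 0.025,-0.04,0,0]' -1
python3 -m inch '[0.025,-0.04,0,1, 0.025,-0.04,0,1, 0.025,-0.04,0,1, 0.025,-0.04,-0.02,1, 0.025,-0.04,-0.03,1, 0.015,-0.034,-0.03,0.5, 0,0,-0.02,0, 0,0,0,0]'
python3 - <<'E'
from h import *
a,d,P=snap('wrist','w0.png'); o=robot.get_obs();print(o['tcp_pos'],o['eef_rot'],o['gripper_width'],o['ft_force'],o['joint_positions'],P['fovy'])
E
```

```text
clock: 0.9
tcp_pos: [0.4239, 0.2885, 0.2311]
eef_rot: [[-0.939, 0.343, -0.0], [0.343, 0.939, -0.0], [0.0, -0.001, -1.0]]
ft_force: [0.1, -0.2, -0.6]
gripper_width: -0.0002
grasp_force: 0.0
clock: 1.7
tcp_pos: [0.5577, 0.0596, 0.1316]
eef_rot: [[-0.967, 0.255, -0.008], [0.255, 0.967, -0.001], [0.007, -0.003, -1.0]]
ft_force: [-0.3, 1.1, 0.1]
gripper_width: 0.0002
grasp_force: 0.0
[0.55883559 0.06158132 0.13350997] [[-9.67615355e-01  2.52393150e-01 -4.26886458e-03]
 [ 2.52395248e-01  9.67624223e-01  4.86399495e-05]
 [ 4.14293316e-03 -1.03037637e-03 -9.99990887e-01]] 0.00036723046596938186 [-0.28283004  0.86433797  0.78258132] [-0.16377075  0.5955957   0.02406508  1.79385146 -0.02062792  0.75660442
  1.18685262] 64.42381349004694
```

View pics/w0.png

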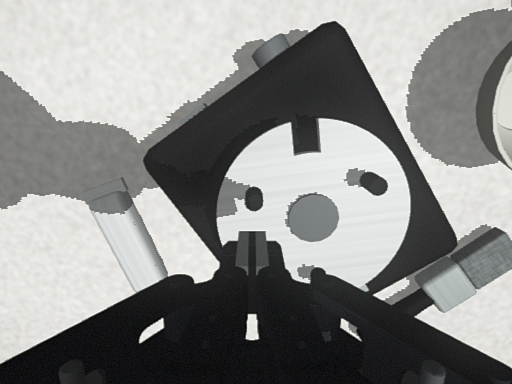

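The wrist view shows the hub at (313,217), stud_a ahead of the fingertips at (254,195), the notch at (306,135) and the other stud at (374,183). I'll check these against the first fix.

Run:
```python
from h import *
P=vision.camera_params('wrist')
H=onz(P,313,217,.076);print('hub',H)
for n,u,v,z in[('a',254,193,.093),('c',376,185,.093),('notch',306,136,.073)]:
    q=onz(P,u,v,z);e=(q-H)[:2];print(n,q,np.degrees(np.arctan2(e[1],e[0])),np.linalg.norm(e))
T=[0.576+.045*np.cos(np.radians(-103)),.097+.045*np.sin(np.radians(-103))]
print('start',T,'d',T-robot.get_obs()['tcp_pos'][:2],robot.get_obs()['tcp_pos'])
```

```text
hub [0.57460633 0.10049973 0.076     ]
a [0.54230346 0.06604919 0.093     ] -133.15725475657152 0.04722621865213737
c [0.55638721 0.14068667 0.093     ] 114.38760123281637 0.04412398930142955
notch [0.51880756 0.10762795 0.073     ] 172.71997536208042 0.056252244738520744
start [np.float64(0.565877202554526), np.float64(0.05315334708466442)] d [ 0.00704161 -0.00842798] [0.55883559 0.06158132 0.13350997]
```

```bash
python3 -m inch '[0.004,-0.004,0,0, 0.005,-0.004,0,0, 0,0,0,0, 0,0,-0.02,0, 0,0,-0.02,0, 0,0,-0.012,0, 0,0,0,0, 0,0,0,0]'
python3 - <<'E'
from h import *
o=robot.get_obs();p=o['tcp_pos'];print(p,o['ft_force'],o['eef_rot'][:,1])
A=np.array([.5755,.098]);e=p[:2]-A;f=np.degrees(np.arctan2(e[1],e[0]));print(f,np.hypot(*e))
# arc deltas, 6 deg per row from radius 45
for k in range(27):
    g=np.radians(f-6*k);h=np.radians(f-6*(k+1));D=.045*np.array([np.cos(h)-np.cos(g),np.sin(h)-np.sin(g)]);print(k,np.round(f-6*k-6,1),np.round(D,4))
E
```

```text
clock: 2.55
tcp_pos: [0.5696, 0.0538, 0.0835]
eef_rot: [[-0.968, 0.252, 0.001], [0.252, 0.968, 0.0], [-0.001, 0.0, -1.0]]
ft_force: [-0.2, -0.2, 0.5]
gripper_width: 0.0001
grasp_force: 0.0
[0.56957808 0.05380272 0.08348508] [-0.24357008 -0.18425458  0.49515074] [2.51763377e-01 9.67788776e-01 2.95465015e-04]
-97.63150924724799 0.04459224471896511
0 -103.6 [-0.0046  0.0009]
1 -109.6 [-0.0045  0.0013]
2 -115.6 [-0.0043  0.0018]
3 -121.6 [-0.0041  0.0023]
4 -127.6 [-0.0039  0.0027]
5 -133.6 [-0.0036  0.0031]
6 -139.6 [-0.0032  0.0034]
7 -145.6 [-0.0029  0.0037]
8 -151.6 [-0.0025  0.004 ]
9 -157.6 [-0.002   0.0043]
10 -163.6 [-0.0016  0.0044]
11 -169.6 [-0.0011  0.0046]
12 -175.6 [-0.0006  0.0047]
13 -181.6 [-0.0001  0.0047]
14 -187.6 [0.0004 0.0047]
15 -193.6 [0.0009 0.0046]
16 -199.6 [0.0013 0.0045]
17 -205.6 [0.0018 0.0043]
18 -211.6 [0.0023 0.0041]
19 -217.6 [0.0027 0.0039]
20 -223.6 [0.0031 0.0036]
21 -229.6 [0.0034 0.0032]
22 -235.6 [0.0037 0.0029]
23 -241.6 [0.004  0.0025]
24 -247.6 [0.0043 0.002 ]
25 -253.6 [0.0044 0.0016]
26 -259.6 [0.0046 0.0011]
```

```bash
python3 -m inch '[-0.0046,0.0009,-0.003,-5, -0.0045,0.0013,0,-6, -0.0043,0.0018,0,-6, -0.0041,0.0023,0,-6, -0.0039,0.0027,0,-6, -0.0036,0.0031,0,-6, -0.0032,0.0034,0,-6, -0.0029,0.0037,0,-6]'
python3 - <<'E'
from h import *
a,d,P=snap('wrist','w1.png');o=robot.get_obs();p=o['tcp_pos'];print(p,o['ft_force'])
A=np.array([.5755,.098]);e=p[:2]-A;print(np.degrees(np.arctan2(e[1],e[0])),np.hypot(*e))
E
```

```text
clock: 3.35
tcp_pos: [0.5387, 0.0718, 0.0813]
eef_rot: [[-0.471, 0.882, 0.002], [0.882, 0.471, -0.001], [-0.002, 0.002, -1.0]]
ft_force: [-1.2, -1.4, -0.1]
gripper_width: -0.0004
grasp_force: 0.8
[0.53807463 0.0732444  0.08108087] [-0.65657356 -0.63642058  0.1971998 ]
-146.51672867048512 0.04487202000425079
```

View pics/w1.png

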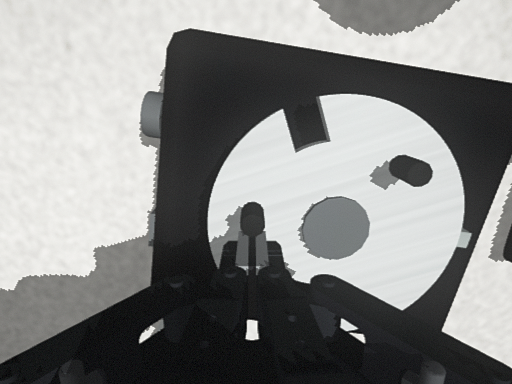

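The stud at (252,218) sits centred in front of the fingertip and the platter is turning. The notch is at (307,122), the hub at (335,228) and the key tip at (463,239).

```bash
cat >> h.py <<'E'
def angs(P,h,n,k=None,hz=.076):
    H=onz(P,*h,hz)
    for q,z in((n,hz-.003),(k,.064)):
        if q is not None:
            e=(onz(P,*q,z)-H)[:2];print(H[:2],np.degrees(np.arctan2(e[1],e[0])),np.hypot(*e))
E
python3 - <<'E'
from h import *
P=vision.camera_params('wrist')
angs(P,(335,228),(307,122),(463,239))
E
```

```text
[0.57219207 0.10011155] 135.45652575364147 0.05648101835828368
[0.57219207 0.10011155] 19.222645578625 0.07828055887382464
```

```bash
python3 -m inch '[-0.0025,0.004,0,-6, -0.002,0.0043,0,-6, -0.0016,0.0044,0,-6, -0.0011,0.0046,0,-6, -0.0006,0.0047,0,-6, -0.0001,0.0047,0,-6, 0.0004,0.0047,0,-6, 0.0009,0.0046,0,-6]'
python3 -m inch '[0.0013,0.0045,0,-6, 0.0018,0.0043,0,-6, 0.0023,0.0041,0,-6, 0.0027,0.0039,0,-6, 0.0031,0.0036,0,-6, 0.0034,0.0032,0,-6, 0.0037,0.0029,0,-6, 0,0,0,0]'
python3 - <<'E'
from h import *
a,d,P=snap('wrist','w2.png');o=robot.get_obs();p=o['tcp_pos'];print(p,o['ft_force'])
A=np.array([.5755,.098]);e=p[:2]-A;print(np.degrees(np.arctan2(e[1],e[0])),np.hypot(*e))
E
```

```text
clock: 4.2
tcp_pos: [0.5314, 0.1089, 0.0809]
eef_rot: [[0.337, 0.941, 0.0], [0.941, -0.337, 0.001], [0.001, -0.0, -1.0]]
ft_force: [-0.7, -1.1, 0.2]
gripper_width: -0.0
grasp_force: 0.8
clock: 5.0
tcp_pos: [0.5504, 0.1361, 0.0805]
eef_rot: [[0.878, 0.478, 0.001], [0.478, -0.878, 0.001], [0.001, 0.0, -1.0]]
ft_force: [-0.5, -0.6, -0.1]
gripper_width: 0.0002
grasp_force: 0.0
[0.55026835 0.13600183 0.08043887] [ 0.19472727 -0.08621297  0.07913128]
123.5825176085389 0.045615516542543984
```

View pics/w2.png

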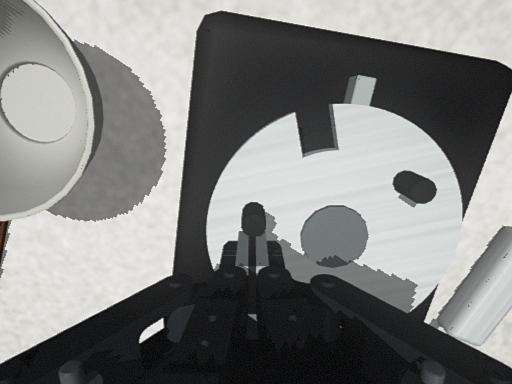

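The notch is at (318,131), just short of the key at (361,90). The hub is at (334,236).

Run:
```python
from h import *
P=vision.camera_params('wrist')
angs(P,(334,236),(318,131),(361,90))
```

```text
[0.57469727 0.09902723] 40.24517398553838 0.05500315464969903
[0.57469727 0.09902723] 20.162897185996407 0.07385022675929827
```

```bash
python3 -m inch '[0.0034,0.002,0,-5, 0.0035,0.0017,0,-5, 0.0037,0.0014,0,-5, 0.0038,0.0011,0,-5, 0,0,0,0, 0,0,0,0]'
python3 - <<'E'
from h import *
a,d,P=snap('wrist','w3.png');o=robot.get_obs();p=o['tcp_pos'];print(p,o['ft_force'])
A=np.array([.5755,.098]);e=p[:2]-A;print(np.degrees(np.arctan2(e[1],e[0])),np.hypot(*e))
cv2.imwrite('pics/w3c.png',cv2.resize(a[60:280,190:480,::-1],None,fx=2.5,fy=2.5,interpolation=2))
E
```

```text
clock: 5.65
tcp_pos: [0.5642, 0.1417, 0.0801]
eef_rot: [[0.989, 0.15, 0.001], [0.15, -0.989, 0.001], [0.001, -0.001, -1.0]]
ft_force: [0.1, -0.7, -1.1]
gripper_width: -0.0002
grasp_force: 0.0
[0.56423272 0.14165617 0.08016303] [-0.45547629 -0.47401595  0.53036612]
104.47172912240447 0.04508672789696844
```

View pics/w3c.png

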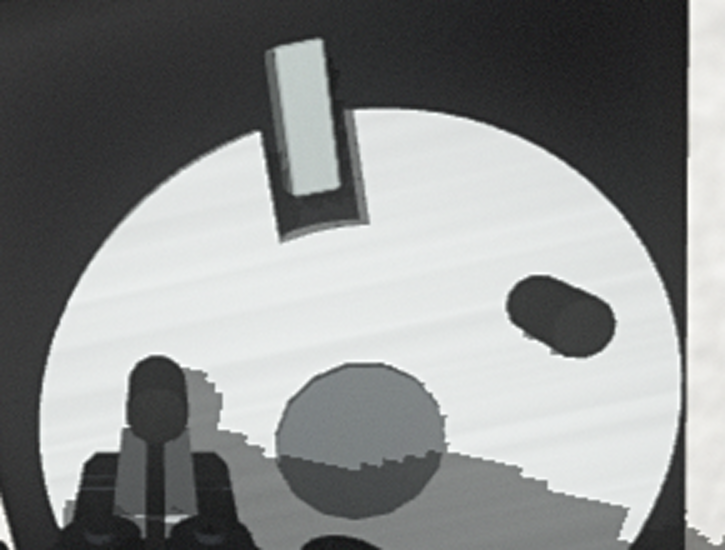

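The key's bar, around (310,120) in the crop, now shows inside the notch. I'll measure the leftover angle from the edges.

Run:
```python
from h import *
P=vision.camera_params('wrist')
f=lambda x,y:(190+(x-.75)/2.5,60+(y-.75)/2.5)
def e(a,b,z):
    d=(onz(P,*f(*a),z)-onz(P,*f(*b),z))[:2];return np.degrees(np.arctan2(d[1],d[0]))
print('notch',e((261,130),(281,240),.073),e((348,112),(368,224),.073))
print('key',e((275,48),(290,195),.064),e((323,40),(340,188),.064))
H=onz(P,*f(360,441),.076);print(H)
for n,a,b,z in(('notch',(281,240),(368,224),.073),('key',(290,195),(340,188),.064)):
    m=(onz(P,*f(*a),z)+onz(P,*f(*b),z))/2-H;print(n,np.degrees(np.arctan2(m[1],m[0])),np.hypot(m[0],m[1]))
```

```text
notch 21.364126559009673 22.98467284425514
key 17.2643221853465 19.030014690373097
[0.57496543 0.09869458 0.076     ]
notch 20.95443548451993 0.044434092452004546
key 19.793503165022763 0.051314395458848465
```

The notch is about 2.5° short. I'll nudge it on, back off, rise and move over the hub.

```bash
python3 -m inch '[0.001,0.0002,0,-1.2, 0.0009,0.0002,0,-1.2, 0,0,0,0, 0,0,0,0, -0.004,-0.001,0,0, 0,0,0.03,0, 0,0,0.02,0, 0,0,0,0]'
python3 - <<'E'
from h import *
P=vision.camera_params('wrist');a,d,P=snap('wrist');o=robot.get_obs();p=o['tcp_pos'];print(p,o['ft_force'],np.array([.575,.0985])-p[:2])
cv2.imwrite('pics/w4.png',a[:,:,::-1]);cv2.imwrite('pics/w4c.png',cv2.resize(a[100:330,180:470,::-1],None,fx=2.5,fy=2.5,interpolation=2))
E
```

```text
clock: 6.5
tcp_pos: [0.5642, 0.1402, 0.1328]
eef_rot: [[0.995, 0.104, 0.007], [0.104, -0.995, 0.0], [0.007, 0.0, -1.0]]
ft_force: [0.4, -0.0, 0.4]
gripper_width: -0.0
grasp_force: 0.0
[0.56296312 0.14066201 0.13106528] [-0.03260344  0.67578901 -0.73579993] [ 0.01203688 -0.04216201]
```

View pics/w4c.png

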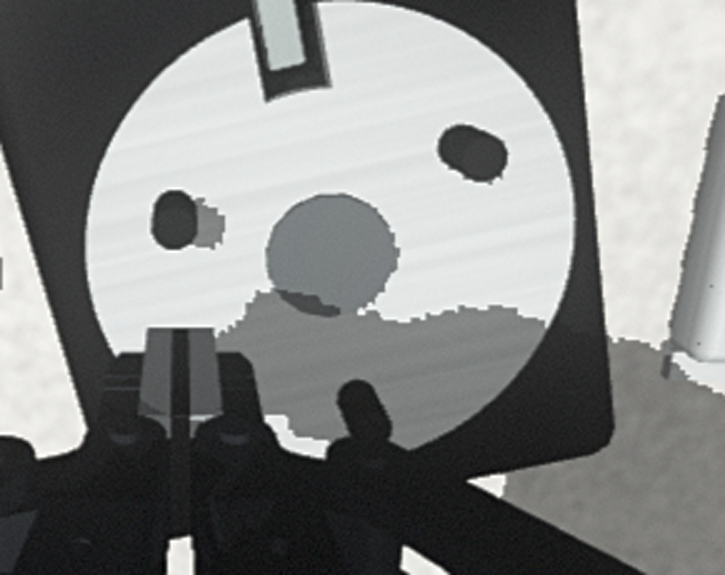

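The key sits well centred in the notch, at about (280,40) in the crop. Now I'll move to the hub and press.

```bash
python3 -m inch '[0.006,-0.021,0,0, 0.006,-0.021,0,0, 0,0,0,0, 0,0,-0.025,0, 0,0,-0.02,0, 0,0,-0.004,0, 0,0,0,0, 0,0,0,0]'
python3 -m inch '[0,0,-0.003,0, 0,0,-0.003,0, 0,0,-0.003,0, 0,0,-0.003,0, 0,0,0,0, 0,0,0,0]'
```

```text
clock: 7.35
tcp_pos: [0.5744, 0.0991, 0.0815]
eef_rot: [[0.994, 0.105, 0.001], [0.105, -0.994, -0.0], [0.001, 0.0, -1.0]]
ft_force: [0.6, -0.3, 0.8]
gripper_width: 0.0001
grasp_force: 0.0
clock: 7.95
tcp_pos: [0.5746, 0.099, 0.0691]
eef_rot: [[0.995, 0.105, 0.001], [0.105, -0.995, 0.0], [0.001, 0.0, -1.0]]
ft_force: [0.8, 0.2, 2.1]
gripper_width: -0.0001
grasp_force: 1.3
```

```bash
python3 -m inch '[0,0,-0.002,0, 0,0,-0.001,0, 0,0,-0.001,0, 0,0,0,0]'
```

```text
clock: 8.35
tcp_pos: [0.5747, 0.0989, 0.0679]
eef_rot: [[0.995, 0.104, 0.002], [0.104, -0.995, 0.002], [0.002, -0.002, -1.0]]
ft_force: [-4.2, 1.6, 19.4]
gripper_width: -0.0003
grasp_force: 9.6
```

It bottomed out at z = 0.068 with about 19 N. I'll lift away and check.

```bash
python3 -m inch '[0,0,0.006,0, 0,0,0.03,0, 0,0,0.04,0, -0.01,0,0.04,0, -0.03,0,0.02,0, -0.03,0,0,0, 0,0,0,0, 0,0,0,0]'
python3 - <<'E'
from h import *
a,d,P=snap('wrist');o=robot.get_obs();print(o['tcp_pos'],o['ft_force'])
cv2.imwrite('pics/w5.png',a[:,:,::-1])
T,dt,Pt=snap('top','top1.png')
E
```

```text
clock: 9.15
tcp_pos: [0.5033, 0.0994, 0.2005]
eef_rot: [[0.994, 0.105, -0.001], [0.105, -0.994, 0.0], [-0.001, -0.001, -1.0]]
ft_force: [0.6, -0.2, 0.2]
gripper_width: 0.0005
grasp_force: 0.0
[0.50410104 0.09924026 0.20044988] [-0.16834223  0.28371729 -0.53448612]
```

View pics/w5.png

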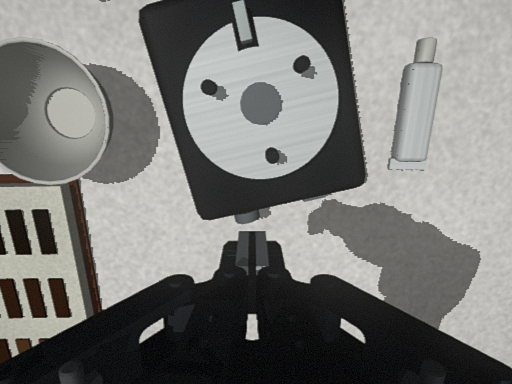

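The key shows inside the notch at (243,25) and the hub is at (261,104). The bowl and tube look undisturbed and the hand is clear. I'll check the platter height from depth and hand in if it's home.

Run:
```python
from h import *
a,d,P=snap('wrist')
def z(u,v): return np.median([atd(P,x,y,d[y,x])[2] for x in range(u-4,u+5) for y in range(v-4,v+5) if d[y,x]>0])
r=[z(261,104),z(220,130),z(315,110),z(350,170),z(350,250)];print('hub,platter,platter,housing,counter',np.round(r,4))
if r[0]-r[3]<.0205 and r[1]-r[3]<.0175: robot.job_done();print('done')
```

```text
hub,platter,platter,housing,counter [ 0.0673  0.0645  0.0645  0.0495 -0.0007]
the job is handed in; nothing more can be done
done
```

The platter's notch is over the key and it is pressed fully home: the hub measures about 68 mm above the counter. The hand was well clear when I handed in the job at about 9 s.

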